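# Cock the tabletop catapult

## Robot

A 6-joint arm with a two-finger parallel gripper is mounted at the origin on the work surface. World frame = base frame: x ahead of the robot, y to its left, z up, the work surface at z = 0. Lengths are in m, angles in degrees, forces in N, time in s.
With the tool pointing down it reaches from about 0.4 to 0.825 m from the base axis. Payload 7 kg.
Tool frame: the origin (TCP) lies at the very end of the fingers, on their centre line; the grasp point (between the pads) lies 19 mm behind it; z points along the fingers, y is the line along which they close (so a half turn about z gives the same grasp; the last joint's range is limited). The gripper opens to 88 mm and grips with 3 to 60 N. Pads are 19 mm wide; open, the fingers measure 130 mm over their backs; the gripper's body (78 mm by 193 mm) begins 47 mm behind the grasp point.
Start: joints at [81.079, 20.546, 0.682, 0, -70.136, -16.507], TCP at [0.29, 0.61, 0.227] pointing down, gripper open.
Joint ranges: [-176.03, 176.03], [-82.01, 121.73], [-58.28, 71.71], [-173.87, 95.51], [-174.79, -0.11], [-173.66, 173.66]. Speed limits (degrees/s): [136.94, 136.94, 172.46, 180, 180, 180].

## Interface

Orientations are given as [roll, pitch, yaw] about the fixed x, y, z axes, in that order (R = Rz(yaw) Ry(pitch) Rx(roll)).
In Python, from plant import get_state, imaging, r, finder gives the robot as it stands.
- The arm moves only by the shell command python3 -m handwheel 'ROWS' [FORCE]. ROWS is JSON, a list of rows, each a list of 5 numbers: the closure, from 0 (fully open) to 1 (shut), then the shift along the world's x, y, z in cm, then the turn about the world's z in degrees. A call has 1 to 8 rows; each row is the pose to reach, as a shift and turn from the pose commanded when the call began; what a row does not reach only later rows make up. A row lasts 1/8 s, in which the tool goes at most 62.5 mm and 10.7 degrees, less where a joint would pass 70% of its speed; a pose out of reach is approached as far as the arm can. A call with a gripper value outside its range is refused whole. The fingers move at their own pace and stop on an object; FORCE is the grip in N (left out, the last holds). Time passes only in rows, so rows that repeat a pose let the fingers close. It gives the time, the measured TCP pose, the force, the opening and the grip force at its end, in the units of the state.
- get_state(): the state, without advancing time (a new reading comes with each control period).
- imaging.capture(name): name is "scene" or "top"; returns (picture, depth): 420x560x3 uint8, red, green, blue; 420x560 float32, m along the optical axis (not along the pixel's ray), 0 where there is no reading.
- imaging.get_calibration(name): a dict with "fx", "fy", "cx", "cy" (pixels), "rvec" (rotation vector, rad) and "tvec" (3), from world to camera coordinates, as OpenCV has them. Camera axes: x right, y down, z forward; pixel columns grow to the right and rows downward; lengths in m; the calibration is good to about 2 mm. A picture is of the moment at which its call begins. get_calibration takes no time and is no camera call.
- r.close_job(): hands the job in; it is judged then, once.
Trained networks look in the newest picture that a camera, given by its name, has taken for a name from the list of things; names that differ only in an ending like _2 or _b are one class to them, and where a whole thing is asked for, a point or a joint stands for the part that bears it (a point fixed in the world has none). Each returns a list of dicts, best first, with "p" (0 to 1); they miss things now and then, are a little off and sometimes report something else, mostly with a low value. They report only what shows in the picture. A call takes as long as a camera call.
- finder.cut_out(camera, query): "region" (420x560 bool, what is visible of it) and "pixel" ([column, row] in pixels, amid what is visible of it).
The state is a dict: "time_s": time; "joints": joint angles; "qd": joint speeds; "joint_torque": joint torques, N m; "tcp_pos": TCP position; "eef_rot": TCP orientation; "contact_force": force on the tool from outside, world axes, zero at the start; "moment": the same for the moment, N m; "gripper_width": finger opening in m; "gripper_force": force on a finger pad.
Only numpy, scipy, OpenCV 4.12 (cv2) and the standard library are available. Lean on these libraries where they do the work, as an engineer would, in place of code of your own. Each camera call takes 0.05 s, during which the arm holds its last target. There are 200 camera calls.

## Task

Cock the toy catapult for the next shot: draw its sprung arm down until the latch pin at its end snaps in under the lip of the catch, then ease it up until the catch holds it, and let go. The catch is a hair trigger at a height you must find by feel: stop drawing as soon as it has snapped, because pressing the arm on hard trips it. Never let the arm fly up, and leave the other things on the table where they are.

Things in the scene. Friction and masses are not known exactly. Their poses are not given: they have to be found in the camera images.
- catapult: Plywood toy catapult 330 x 130 mm, fixed to the table. Origin: centre of the underside of its 18 mm base plate. x runs along the base away from the catch (shooting direction), z up.
- pivot_axle (a point): Centre of the arm's pivot axle, 130 mm along the catapult's x from its origin and 75 mm up. The axle lies along the catapult's y.
- throw_arm (a joint): Angle of the arm, rad: 0 = raised at its rest stop (0.6 rad above level, free end towards the catapult's -x and up), 0.6 = level, hard stop at 0.72. A spring pushes it up: about 3 N at the grip block at the start, 7 N when level. Hooked, it rests between 0.53 and 0.67, depending on the height of the catch.
- grip_block (a point): Centre of the flat-sided wooden block on the arm, to be pinched or pressed, 185 mm from the pivot: 20 mm wide across the arm (catapult's y), 32 mm along it, 22 mm high. Its x axis runs along the arm to the pivot. A cup 50 mm across and 20 mm high stands on the arm 65 mm nearer the pivot (centre to centre).
- latch_pin (a point): Centre of the steel cross pin (a free-turning roller) at the arm's free end, 8 mm thick, 26 mm long along the catapult's y, 242 mm from the pivot.
- catch (a joint): Angle of the C-shaped steel catch, rad: 0 = shut, grows as its lip swings off the arm. A light spring (0.28 N m/rad) shuts it. The pin coming down on the lip's sloped top pushes it aside (to 0.16; 1 to 2 N more at the block) and it snaps back over the pin 1 to 2 mm past hooking height. 2 mm lower the pin meets the C's springy floor; pushing on 3 mm, some 7 N, turns it to 0.21: tripped.
- ruin: Bystander: black model ruin wall, 90 x 100 mm, 84 mm high. Origin: centre of its underside.
- dice_tray: Bystander: hexagonal dice tray, 160 mm across, 30 mm high, black rim, ochre floor. Origin: centre of its underside.
- beast: Bystander: dark red winged model beast 62 mm high on a 60 mm round base. Origin: centre of its underside.
- catch_mount (a point): Middle setting of the underside of the catch's lip; the real one is up to 15 mm higher or lower each time and not given: find it by feel. Hooked and eased up, the pin lies against the lip and the hand feels no load; if not hooked, the arm keeps pushing up. The catch (top at most 113 mm up) stands between two uprights, 68 mm high, that begin 30 mm beyond the block's centre (arm level).

How it is judged:
By the outcome, as a careful person would: the job done as asked, in the order asked, and still so for the second after the job is handed in, with the robot touching nothing.
It also fails if it takes over 56 s, if anything falls off the work surface, if the arm or the gripper's body presses on something with over 40 N, if the wrist force passes 120 N, or if a joint passes its speed limit or range.

## Working session

There is one attempt and no reset: what is moved stays moved. The work goes in short steps, Python scripts to look and compute and a shell command to move; the robot and the scene stay as the last step left them, time stands still between calls to the robot, and variables do not carry over. Pictures are saved under pics/ and viewed, at most 10 in all, crops included, and the job is handed in when it is done.

```bash
mkdir -p pics
cat > h.py <<'E'
import numpy as np, cv2
from plant import get_state, imaging, r, finder
def look(cam,png=None):
    p,d=imaging.capture(cam)
    if png: cv2.imwrite('pics/'+png,cv2.cvtColor(p,cv2.COLOR_RGB2BGR))
    return p,d
def world(cam,d,mask):
    c=imaging.get_calibration(cam); R=cv2.Rodrigues(np.array(c['rvec'],float))[0]; t=np.array(c['tvec'],float).ravel()
    v,u=np.nonzero(mask&(d>0)); z=d[v,u]
    P=np.c_[(u-c['cx'])/c['fx']*z,(v-c['cy'])/c['fy']*z,z]
    return (P-t)@R
E
python3 - <<'E'
from h import *
for cam in('scene','top'):
    p,d=look(cam,cam+'1.png')
    for q in('catapult','grip_block','latch_pin','catch','throw_arm','pivot_axle'):
        for o in finder.cut_out(cam,q)[:1]:
            W=world(cam,d,o['region'])
            if len(W): print(cam,q,round(o['p'],2),o['pixel'],len(W),np.median(W,0).round(3),W.min(0).round(3),W.max(0).round(3))
s=get_state();print(s['time_s'],s['tcp_pos'],s['eef_rot'],s['contact_force'])
E
```

```text
scene catapult 0.98 [291.1, 249.4] 4864 [0.63  0.002 0.021] [ 0.302 -0.093 -0.004] [0.771 0.247 0.215]
scene grip_block 0.66 [291.3, 218.8] 828 [0.624 0.01  0.153] [ 0.305 -0.016 -0.004] [0.732 0.247 0.215]
scene latch_pin 0.61 [292.6, 218.4] 918 [0.624 0.011 0.15 ] [ 0.284 -0.032 -0.005] [0.746 0.257 0.216]
scene catch 0.65 [260.7, 217.2] 145 [0.473 0.033 0.065] [ 0.378  0.006 -0.004] [0.495 0.116 0.102]
scene throw_arm 0.85 [294.3, 222.0] 916 [0.624 0.011 0.15 ] [ 0.305 -0.032 -0.005] [0.746 0.247 0.216]
scene pivot_axle 0.56 [290.7, 250.6] 4916 [0.629 0.001 0.021] [ 0.305 -0.093 -0.006] [0.771 0.247 0.215]
top catapult 0.61 [282.2, 215.2] 4227 [0.592 0.017 0.019] [ 0.425 -0.083 -0.005] [0.771 0.123 0.218]
top grip_block 0.76 [282.1, 199.9] 514 [0.621 0.016 0.156] [ 0.514 -0.012  0.012] [0.733 0.048 0.218]
top latch_pin 0.59 [283.1, 200.3] 508 [0.621 0.016 0.156] [ 0.514 -0.008  0.014] [0.733 0.038 0.218]
top catch 0.52 [277.6, 250.9] 25 [0.473 0.037 0.092] [0.461 0.033 0.051] [0.487 0.043 0.104]
top pivot_axle 0.78 [282.4, 213.3] 4017 [0.594 0.018 0.019] [ 0.425 -0.083 -0.005] [0.767 0.122 0.218]
0.7 [0.28982103 0.60957343 0.22659397] [-1.79998357e+02  3.17209014e-04 -2.54257382e+01] [-0.10593264 -0.37061872  0.70087577]
```

View pics/scene1.png

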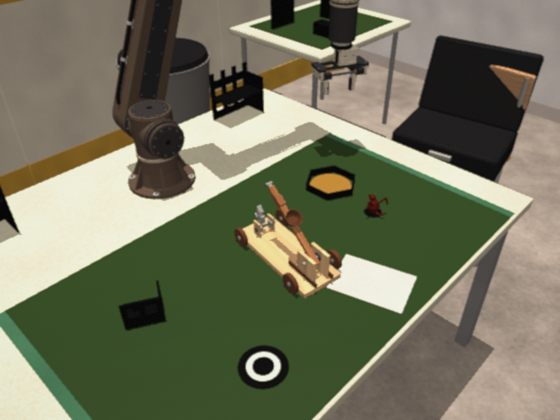

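View pics/top1.png

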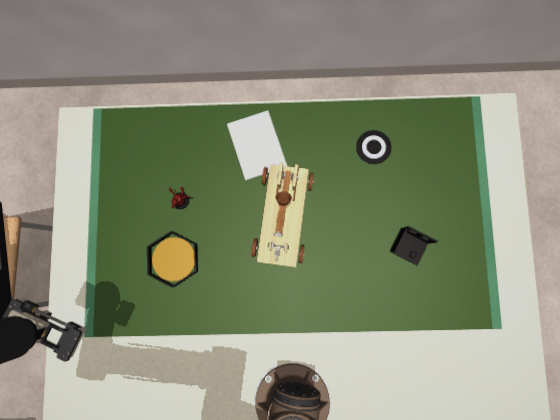

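The scene picture shows the catapult mid-table at (290,250) with its arm raised and the catch at (261,217). In the top view its base runs from (278,265) to (290,165), the catch is at (278,250), and the tray, beast and ruin are well clear. Next I fit the catapult's pose.

Run:
```python
from h import *
p,d=look('top')
W=world('top',d,np.ones(d.shape,bool))
hsv=cv2.cvtColor(p,cv2.COLOR_RGB2HSV)
B=W if 0 else None
m=(d>0); 
W=world('top',d,m); H=hsv[m]
near=(abs(W[:,0]-.6)<.22)&(abs(W[:,1]-.018)<.13)
pl=near&(W[:,2]>.010)&(W[:,2]<.026)&(H[:,1]>50)&(H[:,2]>140)
pts=W[pl]; print(len(pts),np.median(pts[:,2]))
r_=cv2.minAreaRect((pts[:,:2]*1000).astype(np.float32)); print('base',r_)
arm=near&(W[:,2]>.10)
A=W[arm]; 
c=A.mean(0);u,s,vt=np.linalg.svd(A-c);print('arm',len(A),c,vt[0],s)
cat=world('scene',look('scene')[1],np.ones(d.shape,bool))
box=np.array(r_[1]);yaw=np.arctan2(vt[0][1],vt[0][0]);yaw=(yaw+np.pi/2)%np.pi-np.pi/2
O=np.array(r_[0])/1000;e=np.array([np.cos(yaw),np.sin(yaw)]);n=np.array([-e[1],e[0]])
print('yaw arm',np.degrees(yaw))
for nm,X in(('top',W[near]),('scene',cat)):
    L=np.c_[(X[:,:2]-O)@e,(X[:,:2]-O)@n,X[:,2]]*1000
    k=(abs(L[:,1])<14)&(L[:,2]>60)&(abs(L[:,0])<170); L=L[k]
    print(nm)
    for x in range(-140,150,10):
        q=L[(L[:,0]>=x)&(L[:,0]<x+10)]
        if len(q): print(x,len(q),q[:,1].mean().round(1),np.sort(q[:,2])[[0,len(q)//2,-1]].round(0))
for k in range(2): s=get_state();print(s['contact_force'])
```

```text
2880 0.01795735627481422
base ((595.8975830078125, 18.353858947753906), (129.66905212402344, 329.81622314453125), 80.95067596435547)
arm 494 [0.60439136 0.01635803 0.16224382] [-0.88012749  0.14829242  0.45098221] [1.43012406 0.41494295 0.2278597 ]
yaw arm -9.563921053944979
top
-140 14 -1.6 [ 86. 103. 105.]
-130 14 -2.0 [78. 90. 96.]
-120 10 -0.7 [67. 72. 77.]
-90 13 0.5 [211. 215. 217.]
-80 24 -1.1 [204. 212. 219.]
-70 24 -1.0 [204. 209. 212.]
-60 21 -1.2 [192. 203. 206.]
-50 25 -0.8 [191. 195. 201.]
-40 23 -1.9 [179. 194. 200.]
-30 23 0.0 [183. 188. 193.]
-20 20 -1.1 [167. 180. 185.]
-10 18 -1.4 [164. 167. 174.]
0 21 0.5 [156. 161. 165.]
10 32 -0.6 [148. 172. 179.]
20 23 0.4 [147. 152. 156.]
30 27 0.4 [140. 146. 151.]
40 34 -0.6 [141. 148. 155.]
50 15 0.4 [147. 151. 154.]
60 17 0.8 [114. 119. 124.]
70 15 -1.0 [100. 114. 117.]
80 17 -0.0 [ 99. 106. 111.]
90 15 1.4 [ 96. 100. 104.]
100 17 -0.9 [75. 93. 95.]
110 25 -0.3 [74. 85. 91.]
120 19 0.3 [75. 79. 89.]
130 12 0.2 [66. 76. 81.]
scene
-140 19 -5.0 [ 61.  97. 103.]
-130 43 -7.0 [ 62.  87. 104.]
-120 26 -5.3 [61. 68. 91.]
-110 1 -5.0 [62. 62. 62.]
-90 3 5.5 [210. 213. 213.]
-80 25 -4.3 [196. 210. 217.]
-70 24 -5.2 [197. 206. 210.]
-60 32 -6.8 [187. 201. 208.]
-50 30 -7.2 [174. 194. 200.]
-40 33 -6.3 [167. 191. 199.]
-30 37 -6.1 [165. 186. 194.]
-20 42 -5.0 [160. 177. 187.]
-10 36 -6.0 [153. 166. 174.]
0 18 -7.0 [148. 161. 170.]
10 50 -0.2 [150. 161. 176.]
20 57 2.9 [130. 153. 178.]
30 43 -0.0 [128. 145. 155.]
40 45 -2.8 [117. 134. 156.]
50 51 -4.2 [114. 127. 154.]
60 33 -4.3 [102. 118. 125.]
70 33 -5.7 [ 93. 110. 118.]
80 32 -5.2 [ 89. 105. 113.]
90 35 -3.7 [ 86.  98. 106.]
100 33 -4.6 [ 79.  90. 103.]
110 41 -0.5 [78. 84. 93.]
120 37 3.7 [67. 78. 87.]
130 21 3.3 [68. 73. 84.]
[0.06415976 0.3866623  0.12771496]
[0.06415976 0.3866623  0.12771496]
```

Fitted pose: origin (0.596, 0.018), yaw about -9.2°. The base measures 330×130 mm and the arm line fits 0.6 rad, both as given. The block is at about (0.572, 0.021, 0.178).

```bash
python3 -m handwheel '[[0,2,-4,5.3,0],[0,28.2,-58.9,5.3,16.2],[0,28.2,-58.9,5.3,16.2],[0,28.2,-58.9,5.3,16.2],[0,28.2,-58.9,5.3,16.2],[0,28.2,-58.9,5.3,16.2],[0,28.2,-58.9,5.3,16.2],[0,28.2,-58.9,5.3,16.2]]' 20; python3 -m handwheel '[[0,0,0,0,0]]'
```

```text
time_s: 1.8
tcp_pos: [0.4969, 0.1769, 0.2786]
eef_rot: [-180.0, -0.0, -9.2]
contact_force: [1.2, -0.7, 0.7]
gripper_width: 0.0876
gripper_force: 0.0
time_s: 1.92
tcp_pos: [0.4974, 0.1752, 0.2783]
eef_rot: [180.0, -0.0, -9.5]
contact_force: [-0.6, -0.5, -0.5]
gripper_width: 0.0875
gripper_force: 0.0
```

```bash
python3 -m handwheel '[[0,3.7,-7.7,0,0],[0,7.5,-15.4,0,0],[0,7.5,-15.4,0,0],[0,7.5,-15.4,0,0.2],[0,7.5,-15.4,0,0.2]]'
python3 - <<'E'
from h import *
p,d=look('scene','s2.png')
c=imaging.get_calibration('scene'); s=get_state(); print(s['tcp_pos'],s['eef_rot'],s['contact_force'])
crop=p[150:330,190:400]; cv2.imwrite('pics/s2c.png',cv2.cvtColor(cv2.resize(crop,None,fx=3,fy=3,interpolation=cv2.INTER_CUBIC),cv2.COLOR_RGB2BGR))
E
```

```text
time_s: 2.55
tcp_pos: [0.5712, 0.0253, 0.2779]
eef_rot: [-180.0, 0.0, -9.0]
contact_force: [0.6, 0.8, -0.2]
gripper_width: 0.0875
gripper_force: 0.0
[0.57110429 0.02567023 0.27807332] [-1.79986986e+02  1.44760105e-03 -8.98721204e+00] [-0.4394478   0.65026324  0.44359226]
```

View pics/s2c.png

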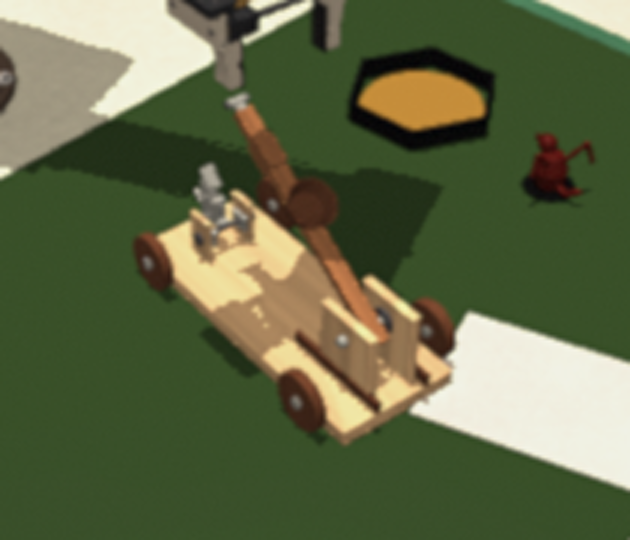

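The crop shows the raised arm with its pin at (237,100), the block at about (265,145), the cup at (315,200) and the catch at (210,190), with the gripper above. Now I centre the gripper, go down and pinch.

```bash
python3 -m handwheel '[[0,0.1,-0.4,-5,0],[0,0.1,-0.4,-9,0],[0,0.1,-0.4,-11.8,0],[0,0.1,-0.4,-11.8,0],[0,0.1,-0.4,-11.8,0]]' && python3 -m handwheel '[[1,0,0,0,0],[1,0,0,0,0],[1,0,0,0,0],[1,0,0,0,0],[1,0,0,0,0],[1,0,0,0,0]]' 20
cat >> h.py <<'E'
def feel(n=5):
    F=[];
    for i in range(n): imaging.capture('scene'); s=get_state(); F.append(np.r_[s['contact_force'],s['moment']])
    print('t %.2f'%s['time_s'],'tcp',np.round(np.array(s['tcp_pos'])*1000,2),'F',np.mean(F,0).round(2),'sd',np.std(F,0)[2].round(2),'w',round(s['gripper_width']*1000,1),round(s['gripper_force'],1))
E
python3 -c "
from h import *
feel(4)
p,d=look('scene'); crop=p[150:330,190:400]; cv2.imwrite('pics/s3c.png',cv2.cvtColor(cv2.resize(crop,None,fx=3,fy=3,interpolation=cv2.INTER_CUBIC),cv2.COLOR_RGB2BGR))"
```

```text
time_s: 3.22
tcp_pos: [0.5731, 0.0217, 0.1616]
eef_rot: [-180.0, -0.1, -8.9]
contact_force: [0.7, -0.7, -0.1]
gripper_width: 0.0876
gripper_force: 0.0
time_s: 3.98
tcp_pos: [0.5723, 0.0207, 0.16]
eef_rot: [180.0, 0.0, -9.0]
contact_force: [-0.1, -0.9, 1.5]
gripper_width: 0.0331
gripper_force: 0.0
t 4.17 tcp [571.93  18.79 160.  ] F [ 1.07 -7.05 -0.76 -2.44 -0.35  0.05] sd 1.43 w 19.5 20.0
```

View pics/s3c.png

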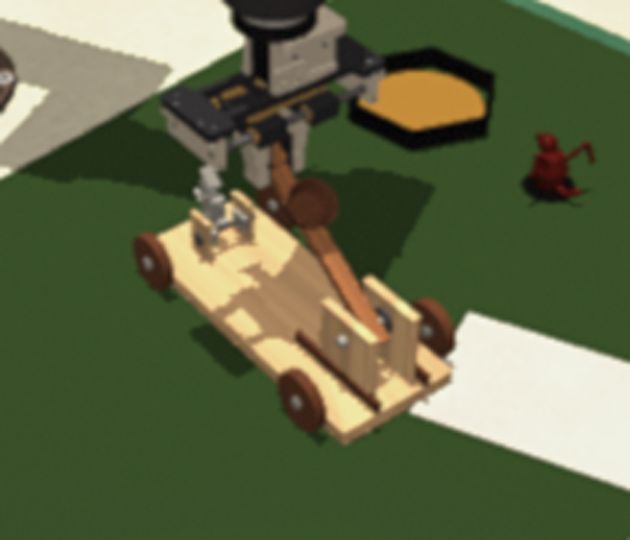

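The picture shows the pads pinching the block (about (275,160)), 19.5 mm wide. A side load of -7 N in y means the block's centre is about 2.5 mm further to -y. I draw down along the arc and correct y on the way.

```bash
python3 -m handwheel '[[1,-0.5,-0.2,-0.8,0],[1,-1.0,-0.1,-1.6,0],[1,-1.37,-0.03,-2.4,0],[1,-1.95,0.05,-3.7,0],[1,-2.37,0.13,-5.0,0],[1,-2.37,0.13,-5.0,0]]' && python3 -c "
from h import *
feel(4)"
```

```text
time_s: 4.97
tcp_pos: [0.549, 0.0224, 0.1104]
eef_rot: [-180.0, -0.0, -9.0]
contact_force: [-0.6, 2.1, 5.7]
gripper_width: 0.0196
gripper_force: 20.0
t 5.17 tcp [549.2   22.28 111.  ] F [-0.51  1.76  5.21  0.51  0.48  0.01] sd 0.55 w 19.8 20.0
```

```bash
python3 -m handwheel '[[1,-0.25,0.03,-0.9,0],[1,-0.45,0.03,-1.8,0],[1,-0.6,0.05,-2.6,0],[1,-0.69,0.07,-3.25,0],[1,-0.69,0.07,-3.25,0]]' && python3 -c "
from h import *
feel(5)
p,d=look('scene'); crop=p[170:290,220:340]; cv2.imwrite('pics/s4c.png',cv2.cvtColor(cv2.resize(crop,None,fx=5,fy=5,interpolation=cv2.INTER_CUBIC),cv2.COLOR_RGB2BGR))"
```

```text
time_s: 5.8
tcp_pos: [0.5428, 0.0233, 0.0785]
eef_rot: [-180.0, -0.1, -9.0]
contact_force: [-0.9, 2.7, 7.0]
gripper_width: 0.02
gripper_force: 20.0
t 6.05 tcp [542.79  23.3   78.78] F [-1.07  2.69  6.77  0.94  0.44 -0.  ] sd 0.43 w 19.9 20.0
```

View pics/s4c.png

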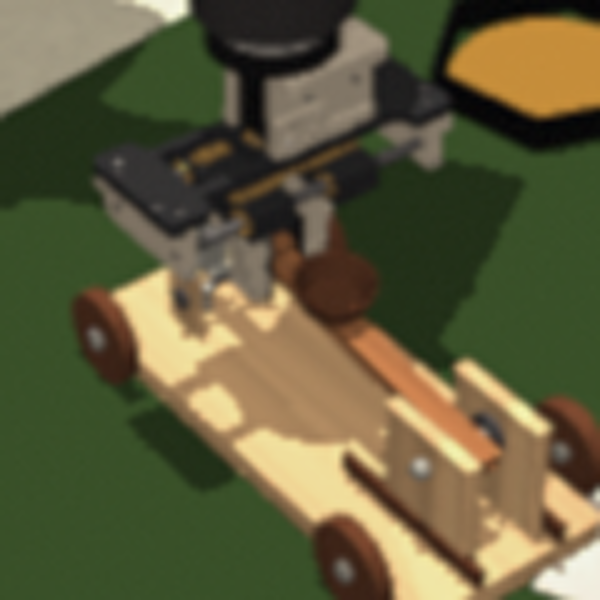

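The crop shows the arm nearly down. The fingers at about (260,270) hide most of the catch at (215,280), so from here I go by force, in small steps.

```bash
f(){ python3 -c "
from h import *
feel(3)"; }
python3 -m handwheel '[[1,-0.02,0,-0.25,0],[1,-0.02,0,-0.25,0]]' >/dev/null; f
python3 -m handwheel '[[1,-0.02,0,-0.25,0],[1,-0.02,0,-0.25,0]]' >/dev/null; f
python3 -m handwheel '[[1,-0.01,0,-0.2,0],[1,-0.01,0,-0.2,0]]' >/dev/null; f
```

```text
t 6.50 tcp [542.58  23.34  76.34] F [-1.55  3.35  7.37  1.04  0.58 -0.  ] sd 0.13 w 19.6 20.0
t 6.90 tcp [542.33  23.37  73.82] F [-2.66  3.25  7.52  1.12  0.63  0.03] sd 0.12 w 19.3 20.0
t 7.30 tcp [542.19  23.39  71.83] F [-2.5   3.5   7.58  1.15  0.74 -0.01] sd 0.61 w 19.7 20.0
```

```bash
f(){ python3 -c "
from h import *
feel(3)"; }
python3 -m handwheel '[[1,-0.04,0.05,-0.08,0],[1,-0.04,0.05,-0.08,0]]' >/dev/null; f
python3 -m handwheel '[[1,-0.03,0.03,-0.08,0],[1,-0.03,0.03,-0.08,0]]' >/dev/null; f
python3 -m handwheel '[[1,-0.01,0,-0.08,0],[1,-0.01,0,-0.08,0]]' >/dev/null; f
```

```text
t 7.70 tcp [542.13  23.45  71.21] F [-0.83  0.82  7.71  0.08  0.16 -0.01] sd 0.14 w 20.0 20.0
t 8.10 tcp [542.09  23.51  70.54] F [-0.54 -1.18  8.08 -0.58 -0.2   0.  ] sd 0.39 w 19.7 20.0
t 8.50 tcp [542.05  23.53  69.77] F [ 0.05 -1.48  7.48 -0.62 -0.24 -0.02] sd 0.26 w 20.1 20.0
```

```bash
f(){ python3 -c "
from h import *
feel(3)"; }
python3 -m handwheel '[[1,0,-0.01,-0.08,0],[1,0,-0.01,-0.08,0]]' >/dev/null; f
python3 -m handwheel '[[1,-0.01,0,-0.08,0],[1,-0.01,0,-0.08,0]]' >/dev/null; f
python3 -m handwheel '[[1,-0.01,0,-0.08,0],[1,-0.01,0,-0.08,0]]' >/dev/null; f
```

```text
t 8.90 tcp [541.98  23.48  68.94] F [ 0.03 -0.26  7.95 -0.41 -0.12  0.  ] sd 0.56 w 19.9 20.0
t 9.30 tcp [541.91  23.5   68.18] F [-0.67 -0.98  8.81 -0.4  -0.1   0.01] sd 0.54 w 19.7 20.0
t 9.70 tcp [541.88  23.51  67.4 ] F [-0.17 -1.17  8.21 -0.45 -0.14 -0.04] sd 0.19 w 19.8 20.0
```

```bash
f(){ python3 -c "
from h import *
feel(4)"; }
python3 -m handwheel '[[1,0,0,-0.08,0],[1,0,0,-0.08,0]]' >/dev/null; f
python3 -m handwheel '[[1,-0.01,0,-0.08,0],[1,-0.01,0,-0.08,0]]' >/dev/null; f
```

```text
t 10.15 tcp [541.88  23.52  66.58] F [-0.19 -1.17  8.53 -0.4  -0.13  0.  ] sd 0.36 w 19.6 20.0
t 10.60 tcp [541.8   23.52  65.77] F [-0.1  -1.17  8.42 -0.38 -0.22  0.03] sd 0.41 w 20.0 20.0
```

```bash
f(){ python3 -c "
from h import *
feel(4)"; }
python3 -m handwheel '[[1,0,0,-0.08,0],[1,0,0,-0.08,0]]' >/dev/null; f
python3 -m handwheel '[[1,-0.01,0,-0.08,0],[1,-0.01,0,-0.08,0]]' >/dev/null; f
```

```text
t 11.05 tcp [541.73  23.51  64.91] F [-0.22 -0.8   7.19 -0.39 -0.22 -0.01] sd 0.46 w 19.8 20.0
t 11.50 tcp [541.75  23.54  64.1 ] F [ 0.46 -1.56  7.33 -0.41 -0.36 -0.  ] sd 0.39 w 20.0 20.0
```

The force dropped from 8.5 to 7.2 N, so the catch has snapped (TCP z about 65). I stop drawing and ease up.

```bash
f(){ python3 -c "
from h import *
feel(4)"; }
python3 -m handwheel '[[1,0,0,0.08,0],[1,0,0,0.08,0]]' >/dev/null; f
python3 -m handwheel '[[1,0,0,0.08,0],[1,0,0,0.08,0]]' >/dev/null; f
python3 -m handwheel '[[1,0,0,0.08,0],[1,0,0,0.08,0]]' >/dev/null; f
```

```text
t 11.95 tcp [541.74  23.53  64.9 ] F [ 0.03 -0.69  7.22 -0.42 -0.33  0.  ] sd 0.39 w 19.8 20.0
t 12.40 tcp [541.78  23.53  65.7 ] F [ 1.23 -0.81  6.84 -0.45 -0.37 -0.01] sd 0.37 w 20.2 20.0
t 12.85 tcp [541.82  23.5   66.46] F [ 1.61 -1.53  6.2  -0.47 -0.45 -0.  ] sd 0.38 w 20.1 20.0
```

```bash
f(){ python3 -c "
from h import *
feel(4)"; }
python3 -m handwheel '[[1,0.01,0,0.08,0],[1,0.01,0,0.08,0]]' >/dev/null; f
python3 -m handwheel '[[1,0.02,0,0.08,0],[1,0.02,0,0.08,0]]' >/dev/null; f
```

```text
t 13.30 tcp [541.83  23.51  67.22] F [ 1.26 -0.78  6.17 -0.43 -0.4   0.01] sd 0.2 w 20.0 20.0
t 13.75 tcp [541.91  23.51  67.98] F [ 1.61 -1.02  6.57 -0.37 -0.22 -0.  ] sd 0.69 w 19.7 20.0
```

On easing up, the load stays at about 6.3 N, so it isn't hooked. The drop was probably the pin leaving the slope for the lip's edge. I go down again and a little further.

```bash
f(){ python3 -c "
from h import *
feel(4)"; }
python3 -m handwheel '[[1,-0.01,0,-0.15,0],[1,-0.02,0,-0.3,0],[1,-0.02,0,-0.3,0]]' >/dev/null; f
python3 -m handwheel '[[1,-0.01,0,-0.1,0],[1,-0.01,0,-0.1,0]]' >/dev/null; f
python3 -m handwheel '[[1,0,0,-0.06,0],[1,0,0,-0.06,0]]' >/dev/null; f
```

```text
t 14.32 tcp [541.79  23.54  65.12] F [-0.33 -0.81  7.54 -0.37 -0.24  0.  ] sd 0.51 w 20.0 20.0
t 14.78 tcp [541.71  23.54  64.08] F [-0.02 -0.8   7.44 -0.38 -0.35 -0.02] sd 0.56 w 19.8 20.0
t 15.22 tcp [541.72  23.55  63.46] F [ 0.32 -0.91  6.25 -0.41 -0.38 -0.01] sd 0.61 w 20.0 20.0
```

```bash
f(){ python3 -c "
from h import *
feel(4)"; }
python3 -m handwheel '[[1,0,0,-0.06,0],[1,0,0,-0.06,0]]' >/dev/null; f
python3 -m handwheel '[[1,0,0,-0.06,0],[1,0,0,-0.06,0]]' >/dev/null; f
```

```text
t 15.68 tcp [541.65  23.53  62.74] F [ 0.95 -1.06  5.92 -0.4  -0.48 -0.01] sd 0.38 w 19.6 20.0
t 16.12 tcp [541.63  23.55  62.29] F [ 0.23 -0.98  7.86 -0.35 -0.23  0.01] sd 0.44 w 19.8 20.0
```

The force dipped to 5.9 N and then rose to 7.9 N, which looks like the snap and then the first touch of the floor. I ease up.

```bash
f(){ python3 -c "
from h import *
feel(4)"; }
python3 -m handwheel '[[1,0,0,0.08,0],[1,0,0,0.08,0]]' >/dev/null; f
python3 -m handwheel '[[1,0,0,0.08,0],[1,0,0,0.08,0]]' >/dev/null; f
python3 -m handwheel '[[1,0,0,0.08,0],[1,0,0,0.08,0]]' >/dev/null; f
```

```text
t 16.57 tcp [541.62  23.58  62.66] F [ 2.73 -1.81  6.1  -0.67 -1.03  0.01] sd 0.18 w 19.8 20.0
t 17.02 tcp [541.6   23.56  62.87] F [ 5.78 -2.32  0.49 -0.88 -2.05  0.01] sd 0.31 w 20.1 20.0
t 17.48 tcp [541.57  23.55  62.99] F [ 8.3  -1.99 -5.91 -1.01 -3.04  0.01] sd 0.15 w 19.9 20.0
```

Hooked: the load reached zero at z = 62.87 and I'm now lifting against the lip. I go back to zero load and relieve x.

```bash
f(){ python3 -c "
from h import *
feel(4)"; }
python3 -m handwheel '[[1,0.03,-0.02,-0.07,0],[1,0.03,-0.02,-0.07,0]]' >/dev/null; f
python3 -m handwheel '[[1,0.04,-0.02,0,0],[1,0.04,-0.02,0,0]]' >/dev/null; f
```

```text
t 17.93 tcp [541.62  23.56  62.91] F [ 6.51 -1.09  0.4  -0.42 -2.28  0.01] sd 0.1 w 19.6 20.0
t 18.38 tcp [541.57  23.49  62.85] F [ 4.97  1.23  1.98  0.48 -1.95  0.  ] sd 0.28 w 19.6 20.0
```

```bash
python3 -m handwheel '[[1,0.08,0.01,0.01,0],[1,0.08,0.01,0.01,0],[1,0.08,0.01,0.01,0]]' 8; python3 -m handwheel '[[1,0,0,0,0],[1,0,0,0,0]]' 3; python3 -m handwheel '[[0.74,0,0,0,0],[0.7,0,0,0,0],[0.55,0,0,0,0],[0.4,0,0,0,0],[0.4,0,0,0,0],[0.4,0,0,0,0]]'
python3 -c "
from h import *
feel(2)
p,d=look('top'); k=(d>0); W=world('top',d,k)
p,d=look('scene'); crop=p[170:290,220:340]; cv2.imwrite('pics/s5c.png',cv2.cvtColor(cv2.resize(crop,None,fx=5,fy=5,interpolation=cv2.INTER_CUBIC),cv2.COLOR_RGB2BGR))"
```

```text
time_s: 18.75
tcp_pos: [0.5416, 0.0234, 0.0628]
eef_rot: [-180.0, -0.0, -9.0]
contact_force: [2.5, 4.8, 5.6]
gripper_width: 0.0199
gripper_force: 8.0
time_s: 19.0
tcp_pos: [0.5415, 0.0234, 0.0626]
eef_rot: [-180.0, -0.0, -9.0]
contact_force: [2.6, 5.0, 4.6]
gripper_width: 0.0202
gripper_force: 3.0
time_s: 19.75
tcp_pos: [0.5415, 0.0231, 0.0625]
eef_rot: [180.0, 0.0, -9.0]
contact_force: [-0.7, -0.5, -0.3]
gripper_width: 0.052
gripper_force: 0.0
t 19.85 tcp [541.5   23.12  62.57] F [-0.08 -0.12 -0.34 -0.05  0.02 -0.02] sd 0.1 w 52.7 0.0
```

View pics/s5c.png

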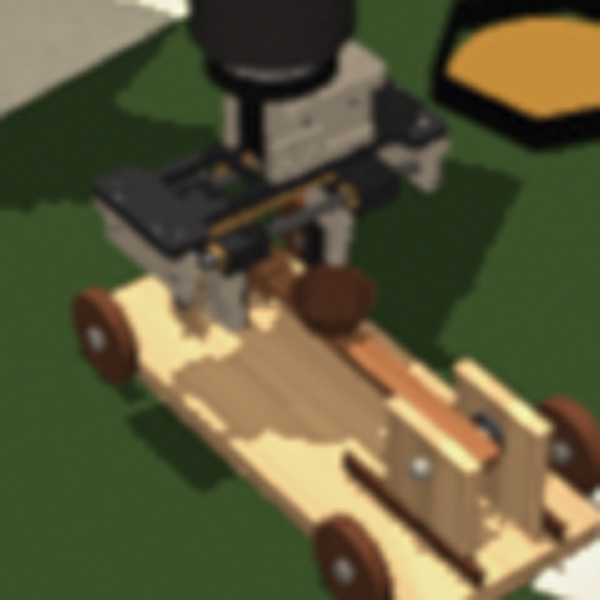

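The crop shows the arm staying down (block at about (275,275), cup at (340,300)) between the open fingers, with no load on the tool. I retreat straight up and check.

```bash
python3 -m handwheel '[[0.4,0,0,2,0],[0.4,0,0,5,0],[0.4,0,0,9,0],[0.4,0,0,14,0],[0.4,0,0,18,0],[0.4,0,0,20,0],[0.4,0,0,20,0],[0.4,0,0,20,0]]'
python3 -c "
from h import *
p,d=look('scene'); crop=p[150:330,190:400]; cv2.imwrite('pics/s6c.png',cv2.cvtColor(cv2.resize(crop,None,fx=3,fy=3,interpolation=cv2.INTER_CUBIC),cv2.COLOR_RGB2BGR))"
```

```text
time_s: 20.95
tcp_pos: [0.5409, 0.0231, 0.2615]
eef_rot: [180.0, 0.1, -9.0]
contact_force: [-0.8, 0.4, 0.6]
gripper_width: 0.0521
gripper_force: 0.0
```

View pics/s6c.png

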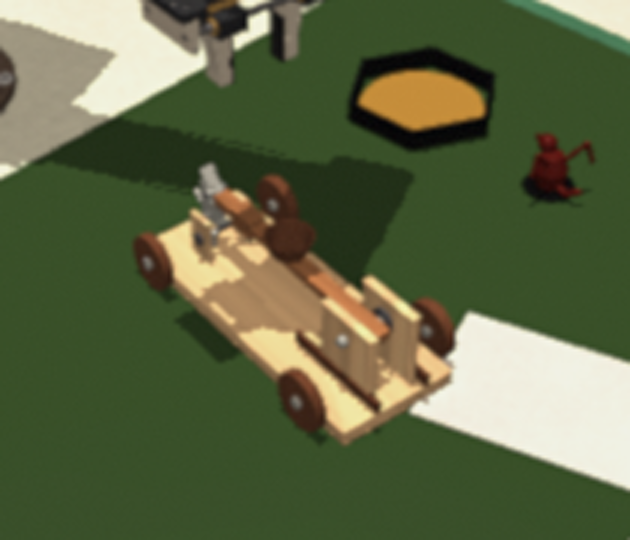

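The arm lies level with its pin end held at the catch (215,195). The gripper is clear above, and the tray and beast are where they were.

```bash
python3 -c "
from plant import r
print(r.close_job())"
```

```text
the job is handed in; nothing more can be done
None
```

The catapult is cocked: the pin snapped in under the catch, which holds the arm with the gripper clear above it, and I handed the job in at about 21 s of the 56 s allowed, though my last step also brushed the catch's springy floor before I eased up.

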